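# Slide the tall oil bottle into its bay and shut the gate

### The arm

A 6-joint arm with a two-finger parallel gripper is mounted at the origin on the work surface. World frame = base frame: x ahead of the robot, y to its left, z up, the work surface at z = 0. Lengths are in m, angles in rad, forces in N, time in s.
With the tool pointing down it reaches from about 0.35 to 0.925 m from the base axis. Payload 6.4 kg.
Tool frame: the origin (TCP) lies between the finger pads; the fingertips stand 14 mm ahead of it and the grasp point (between the pads) lies 5 mm behind it; z points along the fingers, y is the line along which they close (so a half turn about z gives the same grasp; the last joint's range is limited). The gripper opens to 94 mm and grips with 3 to 60 N. Pads are 16 mm wide; open, the fingers measure 119 mm over their backs; the gripper's body (75 mm by 177 mm) begins 78 mm behind the grasp point.
Start: joints at [1.014, 0.245, 1.558, -0, 1.339, -0.174], TCP at [0.243, 0.603, 0.219] pointing down, gripper open.
Joint ranges: [-3.13, 3.13], [-1.02, 2.26], [0.13, 2.54], [-0.95, 4.09], [0.21, 2.88], [-2.74, 2.74]. Speed limits (rad/s): [2.57, 2.57, 3.14, 3.14, 3.14, 3.14].

### API

Orientations are given as a unit quaternion [w, x, y, z].
In Python, from rig import * gives the robot as it stands.
- The arm moves only by the shell command python3 -m pendant 'ROWS' [FORCE]. ROWS is JSON, a list of rows, each a list of 7 numbers: the closure, from -1 (fully open) to 1 (shut), then the shift along the tool's x, y, z in m, then the turn, a rotation vector about the tool's x, y, z in rad. In form: [[hand, dx, dy, dz, ax, ay, az], ...]. A call has 1 to 8 rows; each row shifts and turns the commanded pose from where the row before left it, along the tool's axes as they then stand; what a row does not reach is not made up. A row lasts 1/8 s, in which the tool goes at most 62.5 mm and 10.7 degrees, less where a joint would pass 70% of its speed; a pose out of reach is approached as far as the arm can. A call is refused whole if a number of a shift passes 0.0625 or a number of a turn 0.188, either way. A call with a gripper value outside its range is refused whole. The fingers move at their own pace and stop on an object; FORCE is the grip in N (left out, the last holds). Time passes only in rows, so rows that do not move let the fingers close. It gives the time, the measured TCP pose, the force, the opening and the grip force at its end, in the units of the state.
- sense(): the state, without advancing time (a new reading comes with each control period).
- capture(name): name is "scene" or "top" or "wrist"; returns a dict with "frame" (480x640x3 uint8, blue, green, red), "range_z" (480x640 float32, m along the optical axis (not along the pixel's ray), 0 where there is no reading), "camera_matrix" (3x3 intrinsics, pixels), "rvec" (rotation vector, rad) and "tvec" (3), from world to camera coordinates, as OpenCV has them; the wrist camera has in their place "mount" (4x4, takes a point from camera to tool coordinates, whose origin is the TCP and whose axes are the flange's). Camera axes: x right, y down, z forward; pixel columns grow to the right and rows downward; lengths in m; the calibration is good to about 2 mm. A picture is of the moment at which its call begins: read the wrist's pose just before it.
- hand_in(): hands the job in; it is judged then, once.
The state is a dict: "time_s": time; "joint_pos": joint angles; "joint_vel": joint speeds; "tau": joint torques, N m; "tcp_pos": TCP position; "orientation": TCP orientation; "ft_force": force on the tool from outside, world axes, zero at the start; "wrist_torque": the same for the moment, N m; "opening": opening from 0.0 (shut) to 1.0 (fully open); "grip_force": force on a finger pad.
Only numpy, scipy, OpenCV 4.12 (cv2) and the standard library are available. Lean on these libraries where they do the work, as an engineer would, in place of code of your own. Each camera call takes 0.05 s, during which the arm holds its last target. There are 200 camera calls.

### The job

Put the tall slim oil bottle away in its wooden bay on the bench without picking it up: its spout is open, so push it low on its body with your fingertips, sliding it upright over the bench through the mouth of the bay until it stands against the back wall. Then push the bay's swinging gate fully shut in front of it and take your hand away. Do not lift or tip the bottle, do not touch its spout or shoulder, and leave the other things on the bench where they are.

Things in the scene. Friction and masses are not known exactly. Their poses are not given: they have to be found in the camera images.
- oiler: The tall slim oil bottle, bare aluminium: an upright cylinder 56 mm across and 110 mm tall, topped by a conical shoulder and thin black spout (220 mm in all), 0.3 to 0.55 kg, loose on the bench. Origin: centre of its underside; z up along it. Friction on the bench 0.5 to 0.7: it slides if pushed below about 35 mm above the bench, tips if pushed much higher.
- spout: The upper part of the oil bottle (shoulder, neck, black spout), fixed on top of its cylinder. Origin on the bottle's axis 110 mm above its underside; the part reaches up another 110 mm. Must not be touched.
- bay: The bay: a low U of brown wood fixed to the bench, with no floor. x points from its open mouth (roughly facing the robot) to its back wall. Origin at bench height on its middle line. Back wall: inner face at x = +28 mm, 12 mm thick, 60 mm high. Side walls: inner faces y = +-48 mm, 12 mm thick, 45 mm high, ending at the mouth, x = -52 mm. Steel foot brackets 12 mm high outside, to y = +-82 mm.
- bay_home (a point): Same point and axes as the bay's origin: where the bottle's underside centre is when the bottle stands in the middle of the bay and touches the back wall.
- gate_hinge (a point): On the gate's upright hinge axis, at the mouth end of the bay's +y side wall: bay x = -58 mm, y = +54 mm, 26.5 mm above the bench; axes as the bay's. The gate is a pale wooden bar 108 mm long, 12 mm thick, from 9 to 44 mm above the bench.
- gate_tip (a point): The free end of the gate bar, 106 mm from the hinge axis, on the bar's centre line, 26.5 mm above the bench.
- gate (a joint): Gate angle, rad. 0 = shut against a hard stop: the bar lies across the mouth, from the hinge along the bay's -y. It grows as the free end swings out, away from the back wall and round to the bay's +y side (1.57: along the bay's -x; stops at 2.6). Starts open, 2.05 to 2.5. Turns stiffly (about 1 N at mid length), no spring, stays where it is left.
- jar: Bystander, to be left alone: short glass screw jar with a steel lid, 66 mm across, 78 mm tall. Origin: centre of its underside.
- tin: Bystander, to be left alone: short round metal tin, 72 mm across, 69 mm tall. Origin: centre of its underside.
- glue: Bystander, to be left alone: tall white plastic glue bottle with a paper label, 62 mm across, 185 mm tall: a bystander, NOT the bottle to be pushed. Origin: centre of its underside.
- sander: Bystander, to be left alone: cork-soled sanding block, 110 x 62 mm, 38 mm high. Origin: centre of its underside.
- driver: Bystander, to be left alone: screwdriver with a black handle, lying on the bench. Origin: on the tool, at bench level.
There are look-alikes about, which are no part of the job. Leave any red look-alike of the oiler alone.

How it is judged:
By the outcome, as a careful person would: the job done as asked, in the order asked, and still so for the second after the job is handed in, with the robot touching nothing.
It also fails if it takes over 64 s, if anything falls off the work surface, if the arm or the gripper's body presses on something with over 40 N, if the wrist force passes 120 N, or if a joint passes its speed limit or range.

## Working session

There is one attempt and no reset: what is moved stays moved. The work goes in short steps, Python scripts to look and compute and a shell command to move; the robot and the scene stay as the last step left them, time stands still between calls to the robot, and variables do not carry over. Pictures are saved under pics/ and viewed, at most 10 in all, crops included, and the job is handed in when it is done.

```bash
mkdir -p pics
python3 - <<'E'
from rig import *
import cv2,numpy as np
s=sense();print({k:np.round(v,3).tolist() for k,v in s.items()})
for n in("scene","top"):
    c=capture(n);cv2.imwrite(f"pics/{n}0.png",c["frame"]);np.savez(f"{n}0.npz",**c)
    print(n,c["camera_matrix"].tolist(),c["rvec"],c["tvec"])
E
```

```text
{'time_s': 0.0, 'joint_pos': [1.014, 0.246, 1.559, -0.0, 1.339, -0.174], 'joint_vel': [-0.001, -0.0, 0.0, -0.0, -0.002, 0.001], 'tau': [0.0, -41.582, -31.461, 0.069, 0.033, -0.0], 'tcp_pos': [0.242, 0.602, 0.218], 'orientation': [-0.0, 0.19, 0.982, -0.001], 'ft_force': [0.192, 0.973, 0.653], 'wrist_torque': [0.003, -0.031, -0.009], 'grip_force': 0.0, 'opening': 1.002}
scene [[474.48769251057024, 0.0, 316.477790594854], [0.0, 474.48769251057024, 234.39591540339225], [0.0, 0.0, 1.0]] [ 1.2715144   2.41884947 -0.80860103] [ 0.27241177 -0.34686798  1.26153436]
top [[505.9699195717613, 0.0, 322.0632974698235], [0.0, 505.9699195717613, 242.36325636342943], [0.0, 0.0, 1.0]] [ 2.11161976 -2.13354616  0.18933214] [0.09105397 0.60121516 1.05377031]
```

View pics/scene0.png

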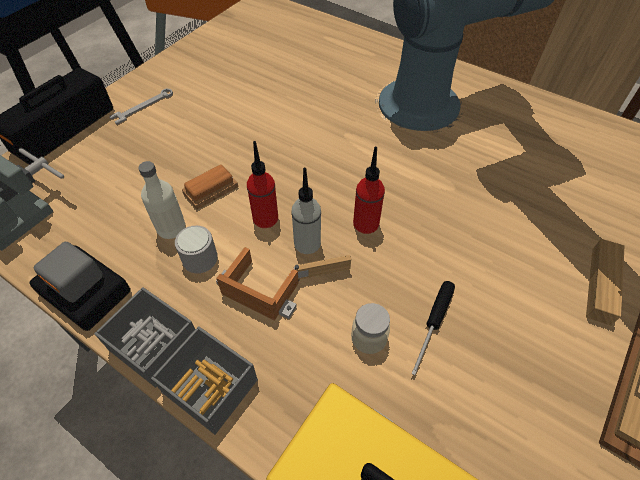

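View pics/top0.png

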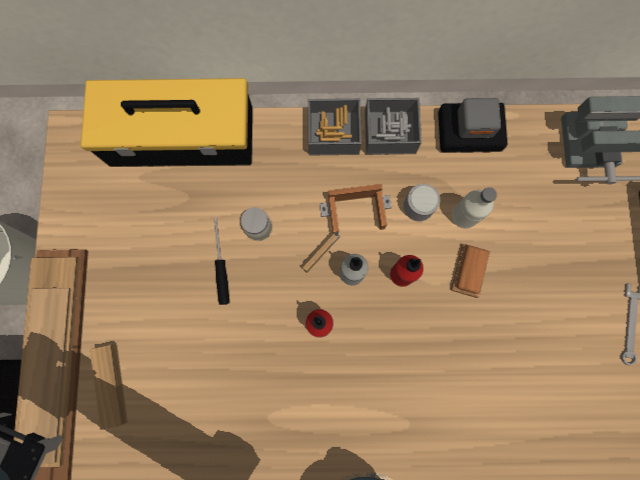

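Scene view: the grey aluminium oiler is at (307,228), top (354,268). The red look-alikes are at top (407,270) and (319,323), and the white glue bottle is at top (472,210). The bay is at top (357,207), with the gate running from (337,236) to (305,268). By the description I choose the grey one at top (354,268).

```bash
cat > h.py <<'E'
import numpy as np,cv2
def cloud(c):
    K=c["camera_matrix"];R=cv2.Rodrigues(c["rvec"])[0];t=np.ravel(c["tvec"]);z=c["range_z"]
    v,u=np.mgrid[:480,:640]
    p=np.stack([(u-K[0,2])/K[0,0]*z,(v-K[1,2])/K[1,1]*z,z],-1)
    P=(p-t)@R; P[z==0]=np.nan
    return P
def circ(xy):
    A=np.c_[2*xy,np.ones(len(xy))];s=np.linalg.lstsq(A,(xy**2).sum(1),rcond=None)[0]
    return s[:2],np.sqrt(s[2]+s[0]**2+s[1]**2)
E
python3 - <<'E'
from h import *
for n,box in(("top",(335,245,380,295)),("scene",(288,165,325,258))):
    c=dict(np.load(n+"0.npz"));P=cloud(c)
    x0,y0,x1,y1=box;Q=P[y0:y1,x0:x1].reshape(-1,3)
    m=(Q[:,2]>.03)&(Q[:,2]<.105); q=Q[m]
    print(n,"cyl",m.sum(),*circ(q[:,:2]), np.nanmedian(q,0), "spout>.18",np.nanmedian(Q[Q[:,2]>.17],0),"maxz",np.nanmax(Q[:,2]))
    if n=="scene": cv2.imwrite("pics/crop.png",cv2.resize(c["frame"][140:320,210:390],None,fx=3,fy=3))
c=dict(np.load("top0.npz"));P=cloud(c)
hsv=cv2.cvtColor(c["frame"],cv2.COLOR_BGR2HSV)
print("hsv gate",hsv[250,322],"wall",hsv[190,355],hsv[210,381])
def rect(m,lab):
    pts=P[m][:,:2].astype(np.float32);r=cv2.minAreaRect(pts);print(lab,m.sum(),np.round(cv2.boxPoints(r),4).tolist(),"z",np.median(P[m][:,2]));return r
B=np.zeros((480,640),bool);B[175:240,315:400]=1
z=P[...,2]
rect(B&(z>.052)&(z<.07),"back")
L=B.copy();L[:,:357]=0;R=B.copy();R[:,357:]=0
for M,l in((L,"right(-y)"),(R,"left(+y)")): rect(M&(z>.038)&(z<.05),l)
G=np.zeros_like(B);G[228:275,295:343]=1
rect(G&(z>.037)&(z<.05)&(P[...,0]<P[234,337,0]),"gate")
for n,b in dict(jar=(235,200,275,245),tin=(402,180,442,225),glue=(445,180,500,232),red1=(388,250,428,292),red2=(300,305,340,340),sander=(445,240,495,300)).items():
    Q=P[b[1]:b[3],b[0]:b[2]].reshape(-1,3);q=Q[Q[:,2]>.025];print(n,q.min(0).round(3),q.max(0).round(3))
E
```

```text
top cyl 91 [0.54087597 0.01722122] 0.028123027017209035 [0.51713066 0.02979671 0.07065015] spout>.18 [0.53807713 0.01860384 0.19848104] maxz 0.2215951706348957
scene cyl 646 [0.54088216 0.018127  ] 0.0274275668938921 [0.56196612 0.03424282 0.0691971 ] spout>.18 [0.54302441 0.01996131 0.19430994] maxz 0.22039490668082332
hsv gate [ 16 117 168] wall [ 12 151 159] [ 12 150 162]
back 321 [[0.7056999802589417, 0.06780000030994415], [0.7202000021934509, -0.05040000006556511], [0.7346000075340271, -0.048700001090765], [0.7200999855995178, 0.06960000097751617]] z 0.05955921246853785
right(-y) 227 [[0.6376000046730042, -0.051600001752376556], [0.6650999784469604, -0.08950000256299973], [0.7432000041007996, -0.03269999846816063], [0.7156000137329102, 0.005200000014156103]] z 0.044076786305403834
left(+y) 268 [[0.6104000210762024, 0.00839999970048666], [0.715399980545044, 0.0071000000461936], [0.7160999774932861, 0.0681999996304512], [0.6111000180244446, 0.06939999759197235]] z 0.04425874982633359
gate 262 [[0.5281000137329102, 0.12600000202655792], [0.5329999923706055, 0.044199999421834946], [0.621399998664856, 0.0494999997317791], [0.6165000200271606, 0.13130000233650208]] z 0.04306915405404084
jar [0.616 0.198 0.025] [0.678 0.263 0.084]
tin [ 0.659 -0.177  0.025] [ 0.731 -0.105  0.074]
glue [ 0.639 -0.275  0.025] [ 0.7   -0.214  0.191]
red1 [ 0.509 -0.123  0.025] [ 0.564 -0.068  0.223]
red2 [0.398 0.064 0.1  ] [0.455 0.119 0.221]
sander [ 0.49  -0.284  0.025] [ 0.595 -0.212  0.045]
```

View pics/crop.png

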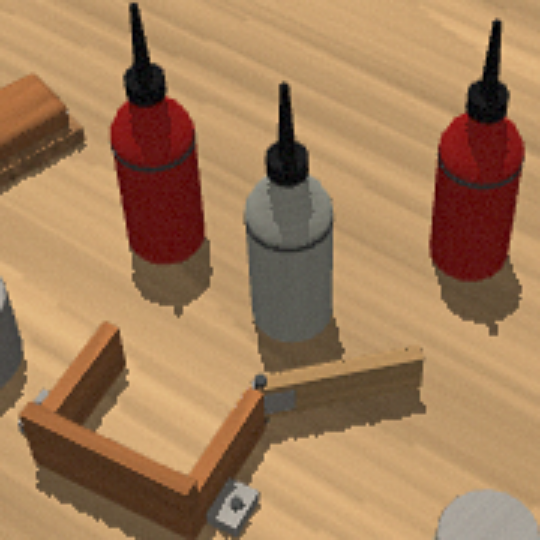

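The crop shows the bare aluminium oiler at crop (290,265), with the red look-alikes at (165,190) and (475,200). That confirms the choice. From the measurements:
- **Bottle:** (0.541, 0.018).
- **Bay:** origin about (0.686, 0.005), yaw 0.122.
- **Gate:** about 2.45 rad.

I'll push with shut fingers and the hand tilted back about 40°, narrow side between the two red bottles.

```bash
python3 -m pendant '[[1,0,0,-0.03,0,0,0.174],[1,0,0,-0.03,0,0,0.174],[1,0,0,-0.03,0,0,0.174],[1,0,0,-0.02,0,0,0.174],[1,0,0,-0.02,0,0,0.174],[1,0,0,0,0,0,0.174],[1,0,0,0,0,0,0.174],[1,0,0,0,0,0,0]]' 10
python3 -m pendant '[[1,-0.06,0.02,0,0,0,0],[1,-0.06,0.02,0,0,0,0],[1,-0.06,0.02,0,0,0,0],[1,-0.06,0.02,0,0,0,0],[1,-0.06,0.02,0,0,0,0],[1,-0.06,0.02,0,0,0,0],[1,-0.06,0.02,0,0,0,0],[1,-0.06,0.02,0,0,0,0]]'
cat >> h.py <<'E'
from scipy.spatial.transform import Rotation as Ro
O=np.array([.686,.0054]);PSI=.122
BX=np.array([np.cos(PSI),np.sin(PSI)]);BY=np.array([-BX[1],BX[0]])
def bay(p): d=np.asarray(p)[...,:2]-O; return np.stack([d@BX,d@BY],-1)
def world(b): return O+b[0]*BX+b[1]*BY
def where():
    from rig import sense
    s=sense();q=s["orientation"];R=Ro.from_quat([q[1],q[2],q[3],q[0]]).as_matrix();p=np.array(s["tcp_pos"])
    print("t",round(s["time_s"],2),"tcp",p.round(4),"bay",bay(p).round(4),"F",np.round(s["ft_force"],1),"q",np.round(s["joint_pos"],2));print("R",R.round(3).tolist());return p,R
def to(x,y,z):
    p,R=where();print("tool shift",(R.T@(np.array([x,y,z])-p)).round(4))
E
python3 -c "
from h import *
to(.45,.021,.33)"
```

```text
time_s: 1.1
tcp_pos: [0.2427, 0.6028, 0.3489]
orientation: [0.0, 0.717, 0.697, -0.001]
ft_force: [-0.1, -0.3, -0.1]
opening: 0.185
grip_force: 0.0
time_s: 2.1
tcp_pos: [0.3866, 0.1222, 0.3494]
orientation: [0.0, 0.716, 0.698, 0.0]
ft_force: [0.6, 0.3, 0.4]
opening: 0.002
grip_force: 0.0
t 2.1 tcp [0.3866 0.1222 0.3494] bay [-0.283   0.1524] F [0.6 0.3 0.4] q [ 0.02 -0.45  1.97  0.    1.62  0.05]
R [[0.026, 1.0, 0.001], [1.0, -0.026, 0.0], [0.0, 0.001, -1.0]]
tool shift [-0.0995  0.066   0.0195]
```

```bash
python3 -m pendant '[[1,-0.05,0.03,0,0,0,0],[1,-0.05,0.03,0,0,0,0],[1,0,0,0,-0.175,0,0],[1,0,0,0,-0.175,0,0],[1,0,0,0,-0.175,0,0],[1,0,0,0,-0.175,0,0],[1,0,0,0,0,0,0]]'
python3 - <<'E'
from h import *
to(.46,.018,.13);to(.46,.018,.025)
from rig import capture
c=capture("scene");cv2.imwrite("pics/s1.png",c["frame"])
E
```

```text
time_s: 2.98
tcp_pos: [0.4419, 0.0224, 0.3472]
orientation: [0.246, 0.674, 0.655, 0.238]
ft_force: [0.8, 0.1, 1.3]
opening: 0.003
grip_force: 0.0
t 2.98 tcp [0.4419 0.0224 0.3472] bay [-0.2402  0.0466] F [0.8 0.1 1.3] q [-0.32 -0.88  2.32  0.22  1.04 -0.34]
R [[0.029, 0.766, 0.642], [1.0, -0.022, -0.02], [-0.001, 0.643, -0.766]]
tool shift [-0.0036 -0.1256  0.1781]
t 2.98 tcp [0.4419 0.0224 0.3472] bay [-0.2402  0.0466] F [0.8 0.1 1.3] q [-0.32 -0.88  2.32  0.22  1.04 -0.34]
R [[0.029, 0.766, 0.642], [1.0, -0.022, -0.02], [-0.001, 0.643, -0.766]]
tool shift [-0.0035 -0.193   0.2586]
```

View pics/s1.png

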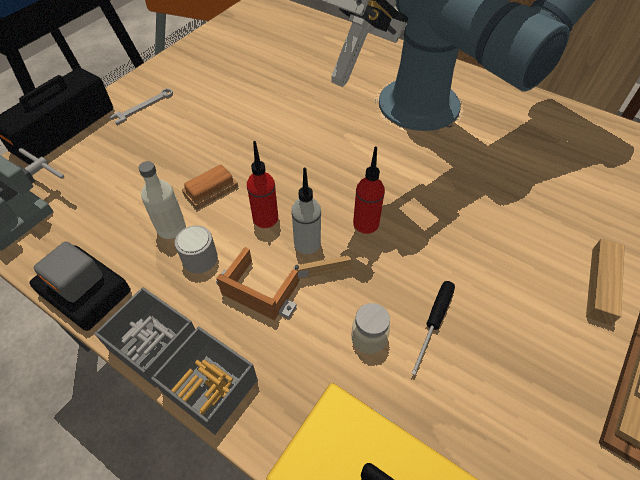

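Bench objects are unchanged, with the hand high behind them. The oiler is still at (307,228) and the tool is at (350,60). Now the descent behind the bottle.

```bash
python3 -m pendant '[[1,-0.001,-0.0285,0.047,0,0,0],[1,-0.001,-0.0285,0.047,0,0,0],[1,-0.001,-0.0285,0.047,0,0,0],[1,-0.001,-0.0285,0.047,0,0,0],[1,0,0,0,0,0,0]]'
python3 - <<'E'
from h import *
to(.475,.018,.025)
from rig import capture
c=capture("top");P=cloud(c);cv2.imwrite("pics/t2.png",c["frame"][150:400,230:480].repeat(2,0).repeat(2,1))
E
```

```text
time_s: 3.65
tcp_pos: [0.4753, 0.0185, 0.1266]
orientation: [0.24, 0.676, 0.656, 0.235]
ft_force: [-0.3, 0.4, -0.4]
opening: 0.004
grip_force: 0.0
t 3.65 tcp [0.4753 0.0185 0.1266] bay [-0.2076  0.0386] F [-0.3  0.4 -0.4] q [-0.3  -0.48  2.51  0.39  0.47 -0.57]
R [[0.028, 0.774, 0.633], [1.0, -0.024, -0.015], [0.004, 0.633, -0.774]]
tool shift [-0.0008 -0.0645  0.0785]
```

View pics/t2.png

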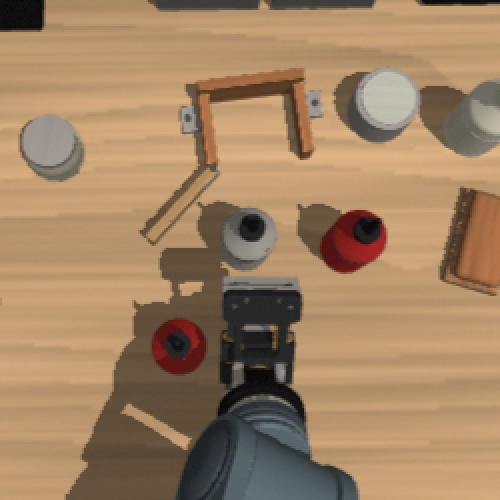

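The view shows the gripper body at (260,300), clear of the red bottle at (180,345) by about 20 px. The oiler at (250,238) is untouched. Continuing down.

```bash
python3 -m pendant '[[1,0,-0.0145,0.0205,0,0,0],[1,0,-0.0145,0.0205,0,0,0],[1,0,-0.0145,0.0205,0,0,0],[1,0,-0.0145,0.0205,0,0,0],[1,0,0,0,0,0,0]]'
python3 - <<'E'
from h import *
to(.486,.018,.025)
from rig import capture
c=capture("scene");P=cloud(c);Q=P[165:258,285:330].reshape(-1,3);q=Q[(Q[:,2]>.03)&(Q[:,2]<.105)&(Q[:,0]>.5)];print(circ(q[:,:2]))
E
```

```text
time_s: 4.32
tcp_pos: [0.4875, 0.0147, 0.0398]
orientation: [0.245, 0.673, 0.655, 0.242]
ft_force: [1.1, 0.4, -0.3]
opening: 0.007
grip_force: 0.0
t 4.33 tcp [0.4875 0.0147 0.0398] bay [-0.1959  0.0334] F [ 1.1  0.4 -0.3] q [-0.31 -0.15  2.5   1.03  0.22 -1.24]
R [[0.025, 0.762, 0.647], [1.0, -0.022, -0.013], [0.005, 0.647, -0.763]]
tool shift [ 0.0032 -0.0108  0.0102]
(array([0.5409924 , 0.01826248]), np.float64(0.027306686806216653))
```

```bash
python3 -m pendant '[[1,0.003,0,0,0.07,0,0],[1,0,-0.0045,0.006,0,0,0],[1,0,-0.0045,0.006,0,0,0],[1,0,0,0,0,0,0]]'
python3 - <<'E'
from h import *
to(.494,.018,.026)
E
```

```text
time_s: 4.88
tcp_pos: [0.4872, 0.0184, 0.0245]
orientation: [0.228, 0.677, 0.661, 0.228]
ft_force: [-0.3, 0.5, -0.1]
opening: 0.003
grip_force: 0.0
t 4.88 tcp [0.4872 0.0184 0.0245] bay [-0.1957  0.0371] F [-0.3  0.5 -0.1] q [-0.29 -0.1   2.47  0.93  0.21 -1.13]
R [[0.022, 0.792, 0.61], [1.0, -0.022, -0.007], [0.008, 0.61, -0.792]]
tool shift [-0.0003  0.0063  0.0029]
```

```bash
python3 -m pendant '[[1,-0.0005,0.0063,0.0049,0,0,0],[1,-0.0005,0.0063,0.0049,0,0,0],[1,-0.0005,0.0063,0.0049,0,0,0],[1,-0.0005,0.0063,0.0049,0,0,0],[1,0,0,0,0,0,0]]'
cat >> h.py <<'E'
def bottle(exp,save=None):
    from rig import capture
    for n in("scene","top"):
        c=capture(n);P=cloud(c).reshape(-1,3);h=cv2.cvtColor(c["frame"],cv2.COLOR_BGR2HSV).reshape(-1,3)
        d=np.hypot(P[:,0]-exp[0],P[:,1]-exp[1])
        m=(P[:,2]>.05)&(P[:,2]<.105)&(d<.045)&(h[:,1]<60)
        if m.sum()>30:
            xy,r=circ(P[m][:,:2]);print(n,m.sum(),"bottle",xy.round(4),"bay",bay(xy).round(4),"r",round(r,4))
        s=P[(P[:,2]>.19)&(P[:,2]<.23)&(d<.03)];print("  spout tip",np.median(s,0).round(3) if len(s) else None,len(s))
        if save and n==save[0]: cv2.imwrite(save[1],c["frame"])
E
python3 - <<'E'
from h import *
p,R=where();bottle(p[:2]+[.046,0])
E
```

```text
time_s: 5.5
tcp_pos: [0.5173, 0.014, 0.024]
orientation: [0.224, 0.678, 0.662, 0.228]
ft_force: [0.1, 0.8, -1.2]
opening: 0.003
grip_force: 0.0
t 5.5 tcp [0.5173 0.014  0.024 ] bay [-0.1664  0.0291] F [ 0.1  0.8 -1.2] q [-0.28 -0.01  2.4   0.92  0.21 -1.11]
R [[0.02, 0.795, 0.606], [1.0, -0.023, -0.003], [0.012, 0.606, -0.796]]
scene 480 bottle [0.5582 0.0169] bay [-0.1254  0.027 ] r 0.0273
  spout tip [0.56  0.018 0.205] 52
  spout tip [0.556 0.017 0.208] 18
```

```bash
python3 -m pendant '[[1,0,0,0,-0.06,0,0],[1,0,0,0,0,0,0]]'
python3 - <<'E'
from h import *
p,R=where()
c=dict(np.load("scene0.npz"));P=cloud(c).reshape(-1,3);h=cv2.cvtColor(c["frame"],cv2.COLOR_BGR2HSV).reshape(-1,3)
for ctr in((.541,.018),):
  d=np.hypot(P[:,0]-ctr[0],P[:,1]-ctr[1])
  for z in range(100,220,10):
    m=(d<.04)&(abs(P[:,2]-z/1000)<.005);print(z,m.sum(),np.median(d[m]).round(4))
from rig import capture
c=capture("scene");cv2.imwrite("pics/s3.png",c["frame"][60:300,220:460].repeat(2,0).repeat(2,1))
E
```

```text
time_s: 5.85
tcp_pos: [0.5151, 0.0128, 0.0239]
orientation: [0.233, 0.673, 0.659, 0.243]
ft_force: [1.3, -0.6, 0.2]
opening: 0.006
grip_force: 0.0
t 5.85 tcp [0.5151 0.0128 0.0239] bay [-0.1687  0.0282] F [ 1.3 -0.6  0.2] q [-0.3  -0.02  2.42  1.18  0.21 -1.38]
R [[0.015, 0.774, 0.633], [1.0, -0.024, 0.006], [0.02, 0.633, -0.774]]
100 94 0.0277
110 140 0.0269
120 209 0.0227
130 156 0.0159
140 41 0.0109
150 43 0.0126
160 115 0.0107
170 23 0.0046
180 21 0.0043
190 21 0.0037
200 15 0.0037
210 18 0.0028
```

View pics/s3.png

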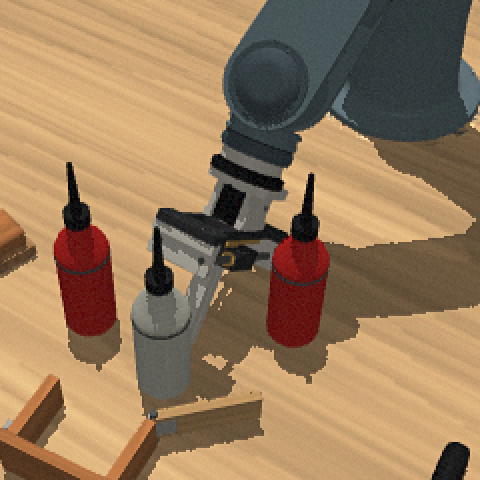

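The hand's corner is beside the bottle with its neck clear. The oiler stands upright at (162,340) and the fingers are low behind it. Pushing on.

```bash
python3 -m pendant '[[1,-0.0009,0.0077,0.0063,0,0,0],[1,-0.0009,0.0077,0.0063,0,0,0],[1,-0.0009,0.0077,0.0063,0,0,0],[1,-0.0009,0.0077,0.0063,0,0,0],[1,-0.0009,0.0077,0.0063,0,0,0],[1,0,0,0,0,0,0]]'
python3 - <<'E'
from h import *
p,R=where();bottle(p[:2]+[.046,0])
E
```

```text
time_s: 6.65
tcp_pos: [0.5659, 0.0051, 0.0264]
orientation: [0.232, 0.672, 0.66, 0.245]
ft_force: [-1.6, -1.0, -1.3]
opening: 0.006
grip_force: 0.7
t 6.65 tcp [0.5659 0.0051 0.0264] bay [-0.1192  0.0143] F [-1.6 -1.  -1.3] q [-0.28  0.09  2.29  1.13  0.21 -1.32]
R [[0.01, 0.773, 0.634], [1.0, -0.023, 0.011], [0.023, 0.634, -0.773]]
scene 476 bottle [0.6075 0.013 ] bay [-0.077   0.0171] r 0.0272
  spout tip [0.612 0.014 0.206] 57
  spout tip [0.603 0.013 0.206] 21
```

```bash
python3 -m pendant '[[1,0,-0.006,-0.005,0,0,0],[1,0.013,0,0,-0.002,-0.055,0.067],[1,0,0,0,0,0,0]]'
python3 - <<'E'
from h import *
p,R=where();bottle([.6075,.013])
b=np.array([.6075,.013]);g=world([0,-.002]);u=(g-b)/np.linalg.norm(g-b)
print("dir",u,"dist",np.linalg.norm(g-b));r=b-p[:2];print("ahead",r@u,"lateral",r@[-u[1],u[0]])
print("tool 10mm",R.T@[*(u*.01),0])
E
```

```text
time_s: 7.12
tcp_pos: [0.5556, 0.0079, 0.0362]
orientation: [0.227, 0.687, 0.647, 0.24]
ft_force: [-0.1, -0.9, -0.2]
opening: 0.007
grip_force: 0.0
t 7.12 tcp [0.5556 0.0079 0.0362] bay [-0.1291  0.0184] F [-0.1 -0.9 -0.2] q [-0.27  0.04  2.31  0.92  0.21 -1.06]
R [[0.048, 0.78, 0.624], [0.998, -0.06, -0.002], [0.036, 0.623, -0.781]]
scene 477 bottle [0.6057 0.013 ] bay [-0.0787  0.0174] r 0.0273
  spout tip [0.608 0.014 0.205] 54
top 76 bottle [0.61   0.0112] bay [-0.0747  0.015 ] r 0.0319
  spout tip [0.603 0.013 0.207] 23
dir [ 0.99267269 -0.12083428] dist 0.07932463101072074
ahead 0.0508761428149794 lateral 0.011324594101978839
tool 10mm [-0.00072705  0.00781125  0.00620127]
```

```bash
python3 -m pendant '[[1,0.006,0,0,0.05,0,0],[1,0.005,-0.0056,0.007,0,0,0],[1,0,0,0,0,0,0]]'
python3 - <<'E'
from h import *
p,R=where();print("theta",np.arcsin(R[0:2,2]@[1,0]))
b=np.array([.6065,.013]);g=world([0,-.004]);u=(g-b)/np.linalg.norm(g-b)
r=b-p[:2];print("dir",u,"ahead",r@u,"lateral",r@[-u[1],u[0]])
print("tool 10mm",R.T@[*(u*.01),0])
E
```

```text
time_s: 7.6
tcp_pos: [0.5542, 0.0197, 0.0249]
orientation: [0.209, 0.693, 0.652, 0.224]
ft_force: [-0.1, -0.1, -1.0]
opening: 0.004
grip_force: 0.0
t 7.6 tcp [0.5542 0.0197 0.0249] bay [-0.1291  0.0302] F [-0.1 -0.1 -1. ] q [-0.24  0.07  2.29  0.7   0.22 -0.82]
R [[0.049, 0.811, 0.583], [0.998, -0.062, 0.003], [0.039, 0.582, -0.812]]
theta 0.6228240104535575
dir [ 0.98969924 -0.14316222] ahead 0.05269788152033201 lateral 0.0008414700610858096
tool 10mm [-0.00094769  0.00811318  0.00576873]
```

```bash
python3 -m pendant '[[1,-0.0009,0.0081,0.0058,0,0,0],[1,-0.0009,0.0081,0.0058,0,0,0],[1,-0.0009,0.0081,0.0058,0,0,0],[1,-0.0009,0.0081,0.0058,0,0,0],[1,-0.0009,0.0081,0.0058,0,0,0],[1,-0.0009,0.0081,0.0058,0,0,0],[1,0,0,0,0,0,0]]'
python3 - <<'E'
from h import *
p,R=where();bottle(p[:2]+[.046,-.003])
E
```

```text
time_s: 8.48
tcp_pos: [0.616, 0.0104, 0.0271]
orientation: [0.21, 0.693, 0.652, 0.225]
ft_force: [-1.7, -0.2, -1.2]
opening: 0.006
grip_force: 0.7
t 8.47 tcp [0.616  0.0104 0.0271] bay [-0.0688  0.0135] F [-1.7 -0.2 -1.2] q [-0.23  0.2   2.14  0.62  0.23 -0.72]
R [[0.049, 0.809, 0.586], [0.998, -0.062, 0.001], [0.037, 0.585, -0.81]]
scene 480 bottle [0.6565 0.0079] bay [-0.029   0.0061] r 0.0275
  spout tip [0.659 0.01  0.206] 57
  spout tip [0.654 0.008 0.21 ] 23
```

```bash
python3 -m pendant '[[1,-0.0003,0.0073,0.0055,0,0,0],[1,-0.0003,0.0073,0.0055,0,0,0],[1,-0.0003,0.0073,0.0055,0,0,0],[1,0,0,0,0,0,0]]'
python3 -m pendant '[[1,0,0.0024,0.0017,0,0,0],[1,0,0,0,0,0,0]]'
python3 - <<'E'
from h import *
p,R=where();bottle(p[:2]+[.043,-.003])
E
```

```text
time_s: 9.07
tcp_pos: [0.6432, 0.0082, 0.0263]
orientation: [0.21, 0.693, 0.652, 0.225]
ft_force: [-0.5, -0.3, 0.1]
opening: 0.003
grip_force: 0.0
time_s: 9.32
tcp_pos: [0.6452, 0.0083, 0.0259]
orientation: [0.21, 0.693, 0.652, 0.225]
ft_force: [-1.8, 0.7, 0.6]
opening: 0.008
grip_force: 0.7
t 9.32 tcp [0.6452 0.0083 0.0259] bay [-0.0402  0.0079] F [-1.8  0.7  0.6] q [-0.22  0.26  2.07  0.57  0.24 -0.67]
R [[0.049, 0.809, 0.585], [0.998, -0.062, 0.002], [0.038, 0.584, -0.811]]
scene 488 bottle [0.6841 0.0046] bay [-0.002  -0.0006] r 0.0291
  spout tip [0.687 0.008 0.204] 60
  spout tip [0.683 0.005 0.209] 25
```

Only 2 mm to go, within the measuring error. I'll press gently until the force rises.

```bash
for i in 1 2; do python3 -m pendant '[[1,0,0.0012,0.0009,0,0,0],[1,0,0,0,0,0,0]]' | grep -E 'tcp|ft'; done
```

```text
tcp_pos: [0.6465, 0.0083, 0.0259]
ft_force: [-3.7, 0.5, 3.3]
tcp_pos: [0.6476, 0.0083, 0.0257]
ft_force: [-8.9, -0.4, 8.1]
```

```bash
python3 -m pendant '[[1,0,0.0016,0.0012,0,0,0],[1,0,0,0,0,0,0]]' | grep -E 'tcp|ft'
```

```text
tcp_pos: [0.648, 0.0084, 0.0255]
ft_force: [-30.2, -2.9, 25.4]
```

```bash
python3 -m pendant '[[1,0,-0.004,-0.003,0,0,0],[1,0,-0.0162,-0.0116,0,0,0],[1,0,-0.0162,-0.0116,0,0,0],[1,0,-0.0162,-0.0116,0,0,0],[1,0,-0.0162,-0.0116,0,0,0],[1,0,-0.0162,-0.0116,0,0,0],[1,0,0,0,0,0,0]]'|grep -E 'tcp|ft'
python3 -m pendant '[[1,0.002,0.029,-0.0405,0,0,0],[1,0.002,0.029,-0.0405,0,0,0],[1,0.002,0.029,-0.0405,0,0,0],[1,0.002,0.029,-0.0405,0,0,0],[1,0.002,0.029,-0.0405,0,0,0],[1,0.002,0.029,-0.0405,0,0,0],[1,0,0,0,0,0,0]]'
python3 - <<'E'
from h import *
p,R=where();bottle([.687,.004],("top","pics/t4.png"))
E
```

```text
tcp_pos: [0.5448, 0.0133, 0.0253]
ft_force: [0.7, -0.2, 0.5]
time_s: 11.92
tcp_pos: [0.5476, 0.0133, 0.332]
orientation: [0.214, 0.692, 0.651, 0.227]
ft_force: [1.0, -0.8, -0.2]
opening: 0.009
grip_force: 0.0
t 11.93 tcp [0.5476 0.0133 0.332 ] bay [-0.1364  0.0247] F [ 1.  -0.8 -0.2] q [-0.26 -0.47  2.1   0.19  0.9  -0.27]
R [[0.049, 0.803, 0.594], [0.998, -0.061, -0.001], [0.036, 0.593, -0.805]]
scene 469 bottle [0.6875 0.0059] bay [0.0016 0.0003] r 0.0275
  spout tip [0.689 0.007 0.204] 59
top 144 bottle [0.6889 0.0045] bay [ 0.0028 -0.0012] r 0.0293
  spout tip [0.685 0.005 0.205] 27
```

View pics/t4.png

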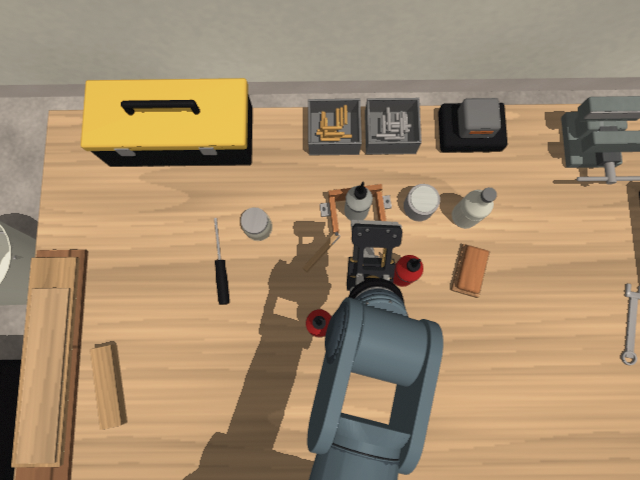

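The bottle stands against the back wall at (358,203), centred and upright. The gate is still open from (337,236) to (306,269). Now reorient the hand for the gate.

```bash
python3 -m pendant '[[1,0,0,0,0.157,0,0],[1,0,0,0,0.157,0,0],[1,0,0,0,0.157,0,0],[1,0,0,0,0.157,0,0],[1,0,0,0,0,0,0.18],[1,0,0,0,0,0,0.18],[1,0,0,0,0,0,0.18],[1,0,0,0,0,0,0.18]]'|grep tcp
python3 -m pendant '[[1,0,0,0,0,0,0.18],[1,0,0,0,0,0,0.18],[1,0,0,0,0,0,0.18],[1,0,0,0,0,0,0.12],[1,0,0,0,0,0,0]]'|grep tcp
cat >> h.py <<'E'
def gate():
    from rig import capture
    H=np.array([-.058,.054])
    for n in("scene","top"):
        P=cloud(capture(n)).reshape(-1,3);P=P[(P[:,2]>.033)&(P[:,2]<.047)]
        d=bay(P)-H;r=np.hypot(*d.T);q=np.arctan2(-d[:,0],-d[:,1])
        m=(r>.02)&(r<.112)&(q>-.1)&((d[:,0]<0))
        print(n,m.sum(),"q by r",[(k,round(float(np.median(q[m&(abs(r-k/1000)<.008)])),3),int((m&(abs(r-k/1000)<.008)).sum())) for k in(30,50,70,90,100)])
E
python3 - <<'E'
from h import *
p,R=where();gate()
E
```

```text
tcp_pos: [0.5445, 0.0141, 0.3221]
tcp_pos: [0.5445, 0.0141, 0.3225]
t 13.65 tcp [0.5445 0.0141 0.3225] bay [-0.1394  0.0258] F [ 1.  -0.6 -0.7] q [-0.2  -0.07  1.71  0.04  1.52  1.23]
R [[0.99, 0.142, -0.006], [0.142, -0.989, 0.039], [-0.0, -0.039, -0.999]]
scene 350 q by r [(30, 2.648, 71), (50, 2.545, 66), (70, 2.511, 64), (90, 2.494, 65), (100, 2.488, 54)]
top 86 q by r [(30, nan, 0), (50, nan, 0), (70, 2.467, 18), (90, 2.433, 39), (100, 2.437, 36)]
  return _methods._mean(a, axis=axis, dtype=dtype,
  ret = ret.dtype.type(ret / rcount)
```

```bash
python3 -m pendant '[[1,0.03,-0.054,0,0,0,0],[1,0.03,-0.054,0,0,0,0],[1,0,0.0023,0.059,0,0,0],[1,0,0.0023,0.059,0,0,0],[1,0,0.0023,0.059,0,0,0],[1,0,0.0023,0.059,0,0,0],[1,0,0.0023,0.059,0,0,0],[1,0,0,0,0,0,0]]'
python3 - <<'E'
from h import *
p,R=where()
E
```

```text
time_s: 14.75
tcp_pos: [0.5852, 0.129, 0.0282]
orientation: [-0.019, 0.997, 0.071, -0.006]
ft_force: [-0.4, 1.4, 0.6]
opening: 0.006
grip_force: 0.0
t 14.75 tcp [0.5852 0.129  0.0282] bay [-0.085  0.135] F [-0.4  1.4  0.6] q [0.01 0.37 1.78 0.05 1.   1.41]
R [[0.99, 0.142, -0.014], [0.142, -0.989, 0.038], [-0.009, -0.039, -0.999]]
```

```bash
python3 -m pendant '[[1,-0.0095,0.0185,-0.004,0,0,0],[1,-0.0095,0.0185,-0.004,0,0,0],[1,-0.003,0.013,0,0,0.075,0],[1,-0.003,0.013,0,0,0.075,0],[1,0,0,0,0,0,0]]'
python3 - <<'E'
from h import *
p,R=where();gate()
E
```

```text
time_s: 15.38
tcp_pos: [0.5744, 0.061, 0.0414]
orientation: [-0.024, 0.994, 0.068, 0.076]
ft_force: [-0.7, -0.4, 0.4]
opening: 0.004
grip_force: 0.0
t 15.38 tcp [0.5744 0.061  0.0414] bay [-0.104   0.0687] F [-0.7 -0.4  0.4] q [-0.13  0.23  1.95  0.1   0.83  1.24]
R [[0.979, 0.139, 0.148], [0.132, -0.99, 0.057], [0.155, -0.036, -0.987]]
scene 164 q by r [(30, 1.569, 65), (50, 2.037, 51), (70, 1.36, 3), (90, nan, 0), (100, nan, 0)]
top 0 q by r [(30, nan, 0), (50, nan, 0), (70, nan, 0), (90, nan, 0), (100, nan, 0)]
  return _methods._mean(a, axis=axis, dtype=dtype,
  ret = ret.dtype.type(ret / rcount)
```

```bash
python3 -m pendant '[[1,-0.003,0.0125,0.004,0,0,0],[1,0.004,0.015,0,0,0,0],[1,0.010,0.010,0,0,0,0],[1,0,0,0,0,0,0]]'
python3 - <<'E'
from h import *
p,R=where()
from rig import capture
c=capture("scene");cv2.imwrite("pics/s5.png",c["frame"][120:340,180:420].repeat(2,0).repeat(2,1))
E
```

```text
time_s: 15.98
tcp_pos: [0.5919, 0.0263, 0.0352]
orientation: [-0.024, 0.995, 0.069, 0.075]
ft_force: [-0.5, -0.9, 0.2]
opening: 0.007
grip_force: 0.1
t 15.97 tcp [0.5919 0.0263 0.0352] bay [-0.0909  0.0322] F [-0.5 -0.9  0.2] q [-0.19  0.27  1.91  0.11  0.83  1.18]
R [[0.979, 0.14, 0.146], [0.133, -0.989, 0.058], [0.153, -0.037, -0.988]]
```

View pics/s5.png

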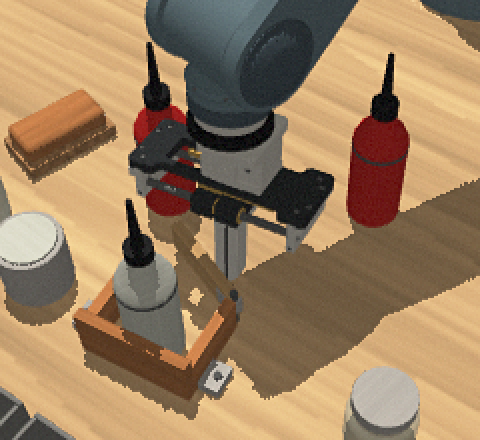

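The picture shows the gate half shut, its tip at (180,228), the fingers behind it at (230,260) and the bottle at (150,300) untouched. Finishing the swing.

```bash
python3 -m pendant '[[1,0.007,0.004,0,0,0,0],[1,0.007,0.002,0,0,0,0],[1,0.004,0,0,0,0,0],[1,0,0,0,0,0,0]]'|grep -E 'tcp|ft'
python3 - <<'E' 2>/dev/null
from h import *
p,R=where();gate()
E
```

```text
tcp_pos: [0.6098, 0.0241, 0.038]
ft_force: [-1.9, -1.5, -0.6]
t 16.52 tcp [0.6098 0.0241 0.038 ] bay [-0.0734  0.0278] F [-1.9 -1.5 -0.6] q [-0.18  0.3   1.86  0.11  0.85  1.18]
R [[0.979, 0.141, 0.146], [0.134, -0.989, 0.058], [0.153, -0.038, -0.988]]
scene 89 q by r [(30, 0.249, 47), (50, 0.037, 17), (70, 0.038, 9), (90, nan, 0), (100, nan, 0)]
top 0 q by r [(30, nan, 0), (50, nan, 0), (70, nan, 0), (90, nan, 0), (100, nan, 0)]
```

```bash
for i in 1 2 3; do python3 -m pendant '[[1,0.002,0,0.0003,0,0,0],[1,0,0,0,0,0,0]]'|grep -E 'tcp|ft'; done
```

```text
tcp_pos: [0.6102, 0.0242, 0.038]
ft_force: [-8.2, -1.7, 4.5]
tcp_pos: [0.6105, 0.0243, 0.0379]
ft_force: [-15.3, -4.6, 11.6]
tcp_pos: [0.6108, 0.0243, 0.0378]
ft_force: [-23.9, -5.5, 18.7]
```

```bash
python3 -m pendant '[[1,-0.005,0,0,0,0,0],[1,-0.007,-0.004,0,0,0,0],[1,0.006,-0.002,-0.04,0,0,0],[1,0.009,-0.002,-0.058,0,0,0],[1,0.009,-0.002,-0.058,0,0,0],[1,0.009,-0.002,-0.058,0,0,0],[1,-0.02,-0.02,-0.05,0,0,0],[1,0,0,0,0,0,0]]'
python3 - <<'E' 2>/dev/null
from h import *
p,R=where();gate();bottle([.687,.004])
from rig import capture
c=capture("scene");cv2.imwrite("pics/s6.png",c["frame"])
E
```

```text
time_s: 18.38
tcp_pos: [0.575, 0.042, 0.3064]
orientation: [-0.023, 0.994, 0.07, 0.081]
ft_force: [1.1, 0.5, -0.2]
opening: 0.005
grip_force: 0.0
t 18.38 tcp [0.575  0.042  0.3064] bay [-0.1057  0.0498] F [ 1.1  0.5 -0.2] q [-0.16 -0.09  1.76  0.08  1.32  1.25]
R [[0.977, 0.143, 0.157], [0.135, -0.989, 0.058], [0.164, -0.035, -0.986]]
scene 51 q by r [(30, 0.067, 15), (50, 0.035, 18), (70, 0.046, 9), (90, nan, 0), (100, nan, 0)]
top 0 q by r [(30, nan, 0), (50, nan, 0), (70, nan, 0), (90, nan, 0), (100, nan, 0)]
scene 473 bottle [0.6876 0.0059] bay [0.0017 0.0003] r 0.0274
  spout tip [0.689 0.008 0.204] 60
  spout tip [0.686 0.005 0.218] 12
```

View pics/s6.png

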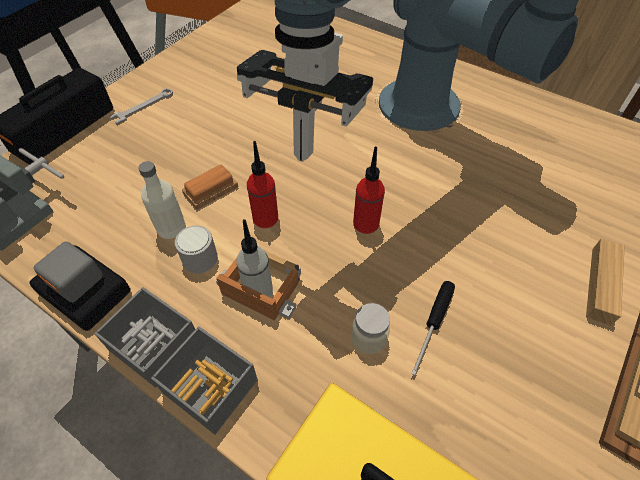

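The oiler stands in the bay at (255,272), the gate is shut across the mouth (it took 24 N against its hard stop), the bystanders haven't moved and the hand is clear.

```bash
python3 -c "
from rig import *
print(hand_in())"
```

```text
the job is handed in; nothing more can be done
None
```

The oil bottle was slid upright into its bay until it pressed on the back wall, the gate was pushed shut against its stop, and the job was handed in at about 18.5 s of the 64 s allowed, with the hand clear and nothing else on the bench seen to have moved; the hand-in gave no verdict.

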